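# Sort bulbs and caps into the sliding-cover box

## Robot

A 6-joint arm with a two-finger parallel gripper is mounted at the origin on the work surface. World frame = base frame: x ahead of the robot, y to its left, z up, the work surface at z = 0. Lengths are in m, angles in rad, forces in N, time in s.
With the tool pointing down it reaches from about 0.375 to 0.9 m from the base axis. Payload 3.1 kg.
Tool frame: the origin (TCP) lies midway between the tips of the shut fingers; the grasp point (between the pads) lies 19 mm behind it; z points along the fingers, y is the line along which they close (so a half turn about z gives the same grasp; the last joint's range is limited). The gripper opens to 87 mm and grips with 3 to 60 N. Pads are 19 mm wide; open, the fingers measure 117 mm over their backs; the gripper's body (75 mm by 190 mm) begins 51 mm behind the grasp point.
Start: joints at [-1.407, 0.527, 1.433, -0, 1.181, -0.178], TCP at [0.21, -0.589, 0.19] pointing down, gripper open.
Joint ranges: [-3.08, 3.08], [-0.75, 2.2], [0.22, 2.44], [-1.43, 4.57], [0, 2.65], [-2.85, 2.85]. Speed limits (rad/s): [2.79, 2.79, 3.14, 3.14, 3.14, 3.14].

## Interface

Orientations are given as a unit quaternion [x, y, z, w].
In Python, from rig import robot gives the robot as it stands. The module is installed in compiled form; this text tells all that it offers.
- The arm moves only by the tool play_rows, never from a script. Its arguments are lists of equal length, an entry for each row: "gripper": the closure, from -1 (fully open) to 1 (shut); "delta_pos": the shift along the tool's x, y, z in cm, a list of three; "turn": the turn, a rotation vector about the tool's x, y, z in rad, a list of three. A call has 1 to 12 rows; each row is the pose to reach, as a shift and turn from the pose commanded when the call began, along the tool's axes at that moment; what a row does not reach only later rows make up. A row lasts 1/8 s, in which the tool goes at most 62.5 mm and 10.7 degrees, less where a joint would pass 70% of its speed; a pose out of reach is approached as far as the arm can. A call with a gripper value outside its range is refused whole. The fingers move at their own pace and stop on an object; "squeeze" is the grip in N (left out, the last holds). Time passes only in rows, so rows that repeat a pose let the fingers close. It gives the time, the measured TCP pose, the force, the opening and the grip force at its end, in the units of the state.
- robot.get_obs(): the state, without advancing time (a new reading comes with each control period).
- robot.camera(name): name is "side" or "top"; returns a dict with "color" (480x640x3 uint8, red, green, blue), "vfov" (degrees; the focal length in pixels is half the picture's height over the tangent of half this angle, whatever the lens; pixels are square), "cx", "cy" (the principal point, pixels), "k1" (the pictures are not rectified: a ray, as slopes to the right and down, at radius r is drawn at 1 + k1 r^2 times it, then the intrinsics apply), "R" (3x3) and "t" (3): a world point X has camera coordinates R X + t. Camera axes: x right, y down, z forward; pixel columns grow to the right and rows downward; lengths in m; the calibration is good to about 2 mm. A picture is of the moment at which its call begins. There is no depth.
- robot.hand_in(): hands the job in; it is judged then, once.
The state is a dict: "time": time; "q": joint angles; "joint_velocities": joint speeds; "joint_torque": joint torques, N m; "position": TCP position; "tool_rot": TCP orientation; "ft_force": force on the tool from outside, world axes, zero at the start; "moment": the same for the moment, N m; "grip_width": finger opening in m; "grip_force": force on a finger pad.
Only numpy, scipy, OpenCV 4.12 (cv2) and the standard library are available. Lean on these libraries where they do the work, as an engineer would, in place of code of your own. Each camera call takes 0.05 s, during which the arm holds its last target. There are 200 camera calls.

## Task

Tidy the shelf: put every LED bulb that lies on it into the large bay of the sorting box and every loose screw cap into the small bay, sliding the box's cover aside by its grip to get at each bay in turn. Finish by sliding the cover back so that it closes both bays, its ends flush with the ends of the box. Leave the headlamp and the bowl of caps where they are.

Things in the scene. Friction and masses are not known exactly. Their poses are not given: they have to be found in the camera images.
- sorter: Fixed white sorting box, 168 mm (x) by 252 mm (y); origin: centre of its underside; x roughly away from the robot, y to its left. Floor 4 mm; front and back walls 4 mm thick, 66 mm high, with a lip over the inner 8 mm at the top; end walls 56 mm high. A 4 mm divider, 54 mm high, at y = -20 mm parts a large bay (+y, left) from a small bay (-y, right).
- bulb_bay (a point): Centre of the floor of the large bay, for bulbs; inside it measures 160 mm (x) by 140 mm (y). Axes as the box's. The cover's underside passes 54 mm above this floor.
- cap_bay (a point): Centre of the floor of the small bay, for screw caps; inside it measures 160 mm (x) by 100 mm (y). Axes as the box's. The cover's underside passes 54 mm above this floor.
- cover (a joint): Position of the captive grey sliding cover (252 mm long, 154 mm wide, as long as the box) along the box's y, in m. 0: its ends flush with the box's ends, both bays closed. -0.144 to -0.150 (stop): large bay fully uncovered. +0.104 to +0.110 (stop): small bay fully uncovered. About 2 N of friction; it stays where left.
- cover_grip (a point): Centre of the top of the cover's black upright grip, in the middle of the cover and moving with it: 12 mm thick along the box's y, 50 mm long along the box's x, standing 30 mm above the cover; its top is 93 mm above the shelf. Axes as the box's.
- headlamp: Bystander: yellow headlamp body, 40 x 62 x 36 mm high, with a lamp rim, standing loose to the left. Origin under its centre.
- bowl: Bystander: small white ceramic bowl, 100 mm across, 45 mm high, with a few caps in it that stay there, loose on the right. Origin under its centre.
- bulb1: LED spot bulb, pale plastic, may be absent: a drum 40 mm across and 24 mm high (the lens end), then a neck tapering from 37 to 24 mm across, top at 42 mm, two thin pins to 47 mm; 30-50 g. It starts standing on its lens, pins up, on the shelf. Origin: centre of the lens face; z points from lens to pins.
- bulb2: LED spot bulb, pale plastic, may be absent: a drum 40 mm across and 24 mm high (the lens end), then a neck tapering from 37 to 24 mm across, top at 42 mm, two thin pins to 47 mm; 30-50 g. It starts standing on its lens, pins up, on the shelf. Origin: centre of the lens face; z points from lens to pins.
- bulb3: LED spot bulb, pale plastic, may be absent: a drum 40 mm across and 24 mm high (the lens end), then a neck tapering from 37 to 24 mm across, top at 42 mm, two thin pins to 47 mm; 30-50 g. It starts standing on its lens, pins up, on the shelf. Origin: centre of the lens face; z points from lens to pins.
- cap1: Bottle screw cap, pale plastic, may be absent: solid disc 30 mm across, 16 mm high; 10-17 g. It starts flat on the shelf. Origin: centre of its underside; z is its axis.
- cap2: Bottle screw cap, pale plastic, may be absent: solid disc 30 mm across, 16 mm high; 10-17 g. It starts flat on the shelf. Origin: centre of its underside; z is its axis.
- cap3: Bottle screw cap, pale plastic, may be absent: solid disc 30 mm across, 16 mm high; 10-17 g. It starts flat on the shelf. Origin: centre of its underside; z is its axis.
Things that resemble listed ones, but are neither listed nor needed, are in the scene too. What is shaped like the bulb2 but blue or purple is not meant.

How it is judged:
On the way, in this order (a step that is already met when the one before it is completed fails the run):
1. the cover has been slid aside, well off one of the bays ((value of joint cover below -0.07 m or value of joint cover above 0.06 m)), for 0.2 s.
2. all bulbs are in the large bay and all loose caps in the small bay (x of bulb1 in the frame of bulb_bay between -0.08 and 0.08 m and y of bulb1 in the frame of bulb_bay between -0.07 and 0.07 m and z of bulb1 in the frame of bulb_bay between -0.01 and 0.046 m and x of bulb2 in the frame of bulb_bay between -0.08 and 0.08 m and y of bulb2 in the frame of bulb_bay between -0.07 and 0.07 m and z of bulb2 in the frame of bulb_bay between -0.01 and 0.046 m and x of bulb3 in the frame of bulb_bay between -0.08 and 0.08 m and y of bulb3 in the frame of bulb_bay between -0.07 and 0.07 m and z of bulb3 in the frame of bulb_bay between -0.01 and 0.046 m and x of cap1 in the frame of cap_bay between -0.08 and 0.08 m and y of cap1 in the frame of cap_bay between -0.05 and 0.05 m and z of cap1 in the frame of cap_bay between -0.01 and 0.046 m and x of cap2 in the frame of cap_bay between -0.08 and 0.08 m and y of cap2 in the frame of cap_bay between -0.05 and 0.05 m and z of cap2 in the frame of cap_bay between -0.01 and 0.046 m and x of cap3 in the frame of cap_bay between -0.08 and 0.08 m and y of cap3 in the frame of cap_bay between -0.05 and 0.05 m and z of cap3 in the frame of cap_bay between -0.01 and 0.046 m), for 0.2 s.
At the end, for the whole second after the job is handed in: Every bulb present lies inside the large bay and every loose cap present inside the small bay, at rest; the cover is closed, its ends within 6 mm of flush with the box's ends (all of step 2 and linear speed of each of bulb1, bulb2, bulb3, cap1, cap2, cap3 below 0.05 m/s and value of joint cover between -0.006 and 0.006 m); the robot touches nothing.
It fails at once if the headlamp is pushed more than 30 mm from its place (distance of headlamp from where it was at the start of the episode above 0.03 m).
It fails at once if the bowl is pushed more than 30 mm from its place (distance of bowl from where it was at the start of the episode above 0.03 m).
It fails at once if the bowl is tipped over 30 degrees (angle between bowl's own z axis and vertical above 0.52 rad).
Of bulb1, bulb2, bulb3 only 2 to 3 are there at a start; the rules pass over those that are not, and their reading is None.
Of cap1, cap2, cap3 only 2 to 3 are there at a start; the rules pass over those that are not, and their reading is None.
At some moment in a run one of bulb1, bulb2, bulb3, cap1, cap2, cap3 may be knocked a few centimetres aside while the robot is not near it.
Once in a run the grip may slacken for a moment while it holds something.
It also fails if it takes over 210 s, if anything falls off the work surface, if the arm or the gripper's body presses on something with over 40 N, if the wrist force passes 120 N, or if a joint passes its speed limit or range.

## Working session

There is one attempt and no reset: what is moved stays moved. The work goes in short steps, Python scripts to look and compute and a tool call to move; the robot and the scene stay as the last step left them, time stands still between calls to the robot, and variables do not carry over. Pictures are saved under pics/ and viewed, at most 14 in all, crops included, and the job is handed in when it is done.

Besides the shell and the picture viewer there is one more tool, called after "Request:" in YAML: its name, and indented under it one key for each argument. play_rows: Moves the arm, as the interface text tells. Its arguments: {"type":"object","properties":{"gripper":{"type":"array","items":{"type":"number"}},"delta_pos":{"type":"array","items":{"type":"array","items":{"type":"number"}}},"turn":{"type":"array","items":{"type":"array","items":{"type":"number"}}},"squeeze":{"type":"number"}},"required":["gripper","delta_pos","turn"]}

```bash
mkdir -p pics; cat > h.py <<'E'
import numpy as np, cv2
from rig import robot
def snap(name,fn=None):
    c=robot.camera(name)
    if fn: cv2.imwrite('pics/'+fn,c['color'][...,::-1])
    return c
def K(c):
    f=240/np.tan(np.radians(c['vfov'])/2); return f
def ray(c,u,v):
    f=K(c); d=np.array([(u-c['cx'])/f,(v-c['cy'])/f]); s=d.copy()
    for _ in range(20): s=d/(1+c['k1']*(s@s))
    R=np.array(c['R']);t=np.array(c['t'])
    return -R.T@t, R.T@np.array([s[0],s[1],1])
def plane(c,u,v,z):
    o,d=ray(c,u,v); return o+d*(z-o[2])/d[2]
def proj(c,X):
    p=np.array(c['R'])@np.array(X)+np.array(c['t']); s=p[:2]/p[2]; s=s*(1+c['k1']*(s@s))
    return s*K(c)+[c['cx'],c['cy']]
E
python3 - <<'E'
from h import *
for n in ['top','side']:
    c=snap(n,n+'0.png'); print(n,c['vfov'],c['cx'],c['cy'],c['k1'],-np.array(c['R']).T@np.array(c['t']))
o=robot.get_obs(); print(o)
E
```

```text
top 43.559830314096 323.88670169114795 240.5677309027588 -0.14143586364047914 [4.05285633e-01 3.92130835e-04 1.34379012e+00]
side 55.38510228545703 314.44278339908124 241.26258339473128 -0.01063244801624062 [0.24635278 0.83147234 0.63535073]
{'time': 0.1, 'q': array([-1.40750863e+00,  5.28377954e-01,  1.43378096e+00,  3.71108959e-05,
        1.18138008e+00, -1.78477554e-01]), 'joint_velocities': array([-0.00202422, -0.00162813, -0.00245903, -0.00013623,  0.00099856,
        0.00026242]), 'joint_torque': array([-1.47489322e-03, -4.40988600e+01, -1.77149802e+01,  6.35368377e-02,
        5.34248224e-02, -3.51659787e-05]), 'position': array([ 0.20940274, -0.58811455,  0.18906446]), 'tool_rot': array([ 9.85435793e-01,  1.70045145e-01,  2.45499363e-05, -9.73010452e-04]), 'ft_force': array([0.40806099, 0.52316508, 0.03408775]), 'moment': array([ 0.03945346, -0.02742286,  0.00865852]), 'grip_force': 0.0, 'grip_width': 0.08710413188702121}
```

View pics/top0.png

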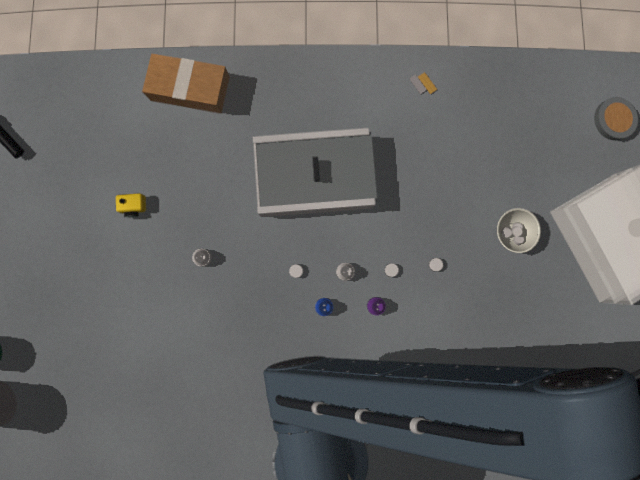

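View pics/side0.png

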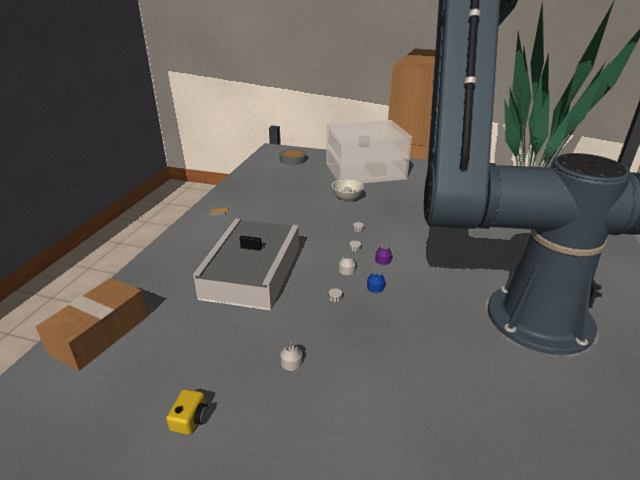

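The top view shows two pale bulbs at (202,258) and (346,271), and three loose caps at (296,271), (392,270) and (436,265). The blue and purple decoys are at (325,307) and (376,306), the box grip at (316,169), the bowl at (519,231) and the headlamp at (130,204). The side view agrees.

```bash
cat >> h.py <<'E'
def blobs(c,lo=120,amin=40,amax=900):
    im=c['color'].astype(int); m=((im.min(2)>lo)&(im.max(2)-im.min(2)<45)).astype(np.uint8)
    m=cv2.morphologyEx(m,cv2.MORPH_CLOSE,np.ones((5,5)))
    cs,_=cv2.findContours(m,cv2.RETR_EXTERNAL,cv2.CHAIN_APPROX_NONE); r=[]
    for k in cs:
        if amin<=len(k)*0+cv2.contourArea(k)<=amax:
            (u,v),rad=cv2.minEnclosingCircle(k); r.append((u,v,rad,cv2.contourArea(k)))
    return r
def grip(c):
    im=c['color'].astype(int); m=(im.max(2)<38).astype(np.uint8)
    cs,_=cv2.findContours(m,cv2.RETR_EXTERNAL,cv2.CHAIN_APPROX_NONE)
    return [(cv2.minAreaRect(k),cv2.contourArea(k)) for k in cs if 60<cv2.contourArea(k)<600]
E
python3 - <<'E'
from h import *
c=snap('top')
for u,v,r,a in blobs(c):
    print(np.round([u,v,r,a],1),'z.012',plane(c,u,v,.012).round(4),'z.02',plane(c,u,v,.02).round(4))
for g,a in grip(c): print('dark',g,a,plane(c,*g[0],.093).round(4))
s=snap('side')
for u,v,r,a in blobs(s): print('side',np.round([u,v,r,a],1),plane(s,u,v,.01).round(4))
# box walls
im=c['color'].astype(int); m=(im.min(2)>120).astype(np.uint8)
cs,_=cv2.findContours(m,cv2.RETR_EXTERNAL,cv2.CHAIN_APPROX_NONE)
for k in cs:
    b=cv2.minAreaRect(k)
    if cv2.contourArea(k)>300 and 240<b[0][0]<390 and b[0][1]<240:
        print('wall',[plane(c,*p,.066).round(4)[:2] for p in cv2.boxPoints(b)])
E
```

```text
[414.  426.    6.3  54.5] z.012 [ 0.0806 -0.2071  0.012 ] z.02 [ 0.0825 -0.2059  0.02  ]
[295.4 270.7   6.9 124.5] z.012 [0.4272 0.0538 0.012 ] z.02 [0.427  0.0534 0.02  ]
[391.1 269.5   6.8 121.5] z.012 [ 0.4285 -0.1587  0.012 ] z.02 [ 0.4284 -0.1577  0.02  ]
[343.  270.9   8.2  57.5] z.012 [ 0.4261 -0.0518  0.012 ] z.02 [ 0.426  -0.0515  0.02  ]
[435.5 264.    6.8 123. ] z.012 [ 0.44   -0.2585  0.012 ] z.02 [ 0.4398 -0.257   0.02  ]
[418.   83.5   8.9  75. ] z.012 [ 0.8539 -0.2281  0.012 ] z.02 [ 0.8512 -0.2267  0.02  ]
[182.6  78.3  21.  489.5] z.012 [0.8702 0.3132 0.012 ] z.02 [0.8674 0.3114 0.02  ]
dark ((345.44482421875, 458.33795166015625), (42.27014923095703, 19.93091583251953), 85.2363510131836) 421.5 [ 0.0346 -0.0512  0.093 ]
dark ((386.016357421875, 416.4220275878906), (48.006263732910156, 9.013978958129883), 11.821487426757812) 147.0 [ 0.1216 -0.136   0.093 ]
dark ((337.3243408203125, 408.0540771484375), (37.154170989990234, 5.589565277099609), 9.462322235107422) 75.0 [ 0.1404 -0.0349  0.093 ]
dark ((301.5719909667969, 360.8960266113281), (5.903220176696777, 41.2330970764
[... 382 characters left out ...]
 71. ] [ 0.4268 -0.1572  0.01  ]
side [358.  226.    5.4  62. ] [ 0.4376 -0.2571  0.01  ]
side [635.1 158.7  13.3 131.5] [-0.4546 -1.0499  0.01  ]
side [523.7 156.8  13.4 240. ] [-0.0535 -0.9488  0.01  ]
side [597.5 147.5  24.9 686. ] [-0.3456 -1.1423  0.01  ]
side [492.  142.   20.1 183.5] [ 0.0546 -1.088   0.01  ]
side [474.5  12.    4.9  40. ] [ 0.0797 -6.9357  0.01  ]
wall [array([0.719 , 0.1467]), array([ 0.7371, -0.1081]), array([ 0.5677, -0.1183]), array([0.5501, 0.1333])]
wall [array([0.9243, 0.0253]), array([1.0268, 0.0252]), array([ 1.0297, -0.2914]), array([ 0.9262, -0.287 ])]
wall [array([1.0291, 0.1872]), array([1.0269, 0.0319]), array([0.9244, 0.0319]), array([0.9263, 0.1852])]
```

```bash
python3 - <<'E'
from h import *
c=snap('top')
im=c['color']
print(im[171,310:324].max(1), im[171,290]); print(im[257,188:216].max(1)); print(im[271,330:362].max(1))
g=cv2.cvtColor(im,cv2.COLOR_RGB2GRAY)
for lo in (85,100):
  m=(g>lo).astype(np.uint8); m=cv2.morphologyEx(m,cv2.MORPH_CLOSE,np.ones((5,5)))
  cs,_=cv2.findContours(m,cv2.RETR_EXTERNAL,cv2.CHAIN_APPROX_NONE)
  for k in cs:
    (u,v),r=cv2.minEnclosingCircle(k)
    if 5<r<14 and 220<v<330: print(lo,np.round([u,v,r,cv2.contourArea(k)],1),plane(c,u,v,.02).round(4))
m=(g<45).astype(np.uint8)[150:190,300:332]
cs,_=cv2.findContours(m,cv2.RETR_EXTERNAL,cv2.CHAIN_APPROX_NONE)
k=max(cs,key=cv2.contourArea)+np.array([300,150]); b=cv2.minAreaRect(k);print(b,[plane(c,*p,.093).round(4)[:2] for p in cv2.boxPoints(b)],plane(c,*b[0],.085))
cr=np.vstack([cv2.resize(im[140:200,255:375],(720,360),interpolation=2)[...,::-1],np.hstack([cv2.resize(im[238:278,182:222],(240,240))[...,::-1],cv2.resize(im[251:291,326:366],(240,240))[...,::-1],cv2.resize(im[285:325,305:345],(240,240))[...,::-1]])])
cv2.imwrite('pics/crop1.png',cr)
E
```

```text
[101  98 100  69  44  39  44  39  41  47  57  59  61  55] [98 98 98]
[110 103 109 109 158 174 130 103 129 108  89  94  99 102 101 176 183  98
  77  74  82 114  77  70  64  59  58  55]
[105 109 106 104 108 110 155 182 176 172 136  98  95 110 105  96  98 143
 167 178 170 132  88 109  91  66  62  62  57  58  63  61]
((316.0942687988281, 169.03689575195312), (23.991971969604492, 4.707858562469482), 84.80557250976562) [array([0.6648, 0.0134]), array([0.6656, 0.0035]), array([ 0.6145, -0.0008]), array([0.6137, 0.0091])] [0.6410856  0.00631594 0.085     ]
```

View pics/crop1.png

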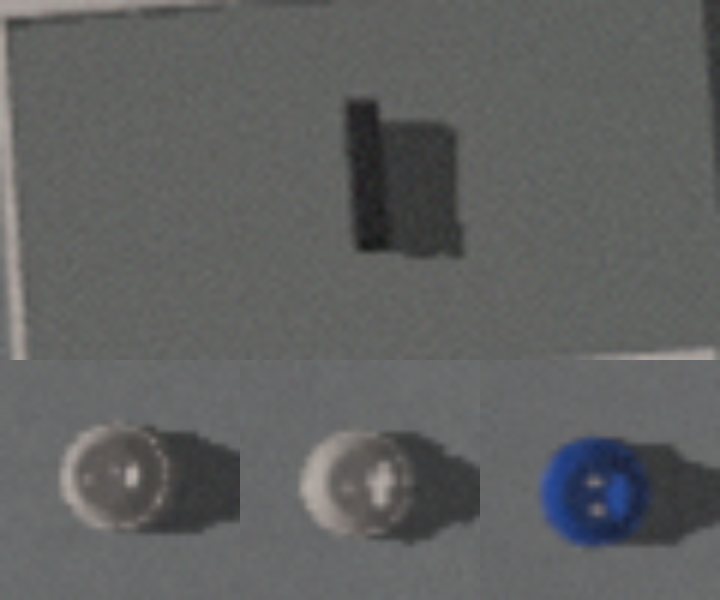

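Request:
play_rows:
  gripper: [-1,-1,-1,-1,-1,-1,-1,-1,-1,-1,-1,-1]
  delta_pos:
    - [5,-3.5,0.5]
    - [10,-7,1]
    - [15,-10.5,1.5]
    - [20,-14,2]
    - [25,-17.5,2]
    - [30,-21,2]
    - [35,-24.5,2]
    - [40,-28,2]
    - [45,-31,2]
    - [50,-34.5,2]
    - [55,-38,2]
    - [60.5,-41.5,2]
  turn:
    - [0,0,0.03]
    - [0,0,0.06]
    - [0,0,0.1]
    - [0,0,0.13]
    - [0,0,0.16]
    - [0,0,0.2]
    - [0,0,0.23]
    - [0,0,0.271]
    - [0,0,0.271]
    - [0,0,0.271]
    - [0,0,0.271]
    - [0,0,0.271]
  squeeze: 20

```text
time: 1.75
position: [0.6396, 0.0046, 0.1699]
tool_rot: [0.999, 0.035, -0.0, 0.0]
ft_force: [0.8, -1.1, 0.1]
grip_width: 0.0871
grip_force: 0.0
```

```bash
cat >> h.py <<'E'
def go(x,y,z):
    "shift (cm) in tool axes from the measured pose, and yaw of tool x"
    from scipy.spatial.transform import Rotation as Ro
    o=robot.get_obs(); R=Ro.from_quat(o['tool_rot']).as_matrix()
    print('shift cm',(R.T@(np.array([x,y,z])-o['position'])*100).round(2),'pos',o['position'].round(4),'yaw',np.arctan2(R[1,0],R[0,0]).round(4),'tilt',R[:2,2].round(4),'t',o['time'],'w',round(o['grip_width'],4),'F',o['ft_force'].round(1))
E
python3 - <<'E'
from h import *
snap('top','top1.png'); go(.640,.0063,.069)
E
```

```text
shift cm [-0.61  0.54 10.12] pos [0.6449 0.0116 0.1702] yaw 0.0751 tilt [0.0075 0.005 ] t 1.8 w 0.0874 F [4.1 3.5 1.1]
```

View pics/top1.png

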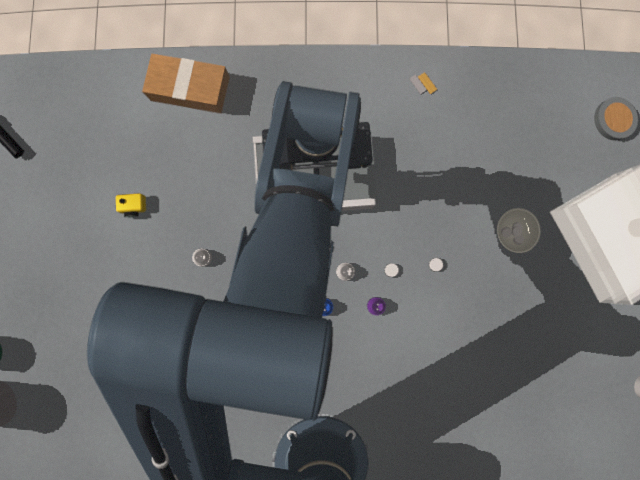

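The top view with the arm moved shows no further bulbs or caps on the right or near the base. The arm is over the box, so I descend on the grip.

Request:
play_rows:
  gripper: [-1,-1,-1,-1,-1,-1,-1,1,1,1,1,1]
  delta_pos:
    - [0,0,0]
    - [0,0,2.5]
    - [0,0,5]
    - [0,0,7.5]
    - [0,0,9]
    - [0,0,10]
    - [0,0,10]
    - [0,0,10]
    - [0,0,10]
    - [0,0,10]
    - [0,0,10]
    - [0,0,10]
  turn:
    - [0,0,0]
    - [0,0,0]
    - [0,0,0]
    - [0,0,0]
    - [0,0,0]
    - [0,0,0]
    - [0,0,0]
    - [0,0,0]
    - [0,0,0]
    - [0,0,0]
    - [0,0,0]
    - [0,0,0]
  squeeze: 20

```text
time: 3.3
position: [0.6388, 0.0029, 0.07]
tool_rot: [0.999, 0.035, 0.0, 0.0]
ft_force: [-0.1, 0.3, -0.2]
grip_width: 0.0452
grip_force: 0.0
```

Request:
play_rows:
  gripper: [1,1,1,1,1,1,1,1]
  delta_pos:
    - [0,0,0]
    - [0,0,0]
    - [0,0,0]
    - [0,0,0]
    - [0,0,0]
    - [0,0.3,0]
    - [0,1,0]
    - [0,2,0]
  turn:
    - [0,0,0]
    - [0,0,0]
    - [0,0,0]
    - [0,0,0]
    - [0,0,0]
    - [0,0,0]
    - [0,0,0]
    - [0,0,0]

```text
time: 4.3
position: [0.6402, -0.0177, 0.0699]
tool_rot: [0.999, 0.036, 0.0, 0.0]
ft_force: [0.3, 0.1, -0.2]
grip_width: 0.0003
grip_force: 0.0
```

```bash
python3 - <<'E'
from h import *
s=snap('side')['color']; cv2.imwrite('pics/s1.png',cv2.resize(s[130:330,150:390],(720,600),interpolation=2)[...,::-1]); go(.64,.0063,.069)
E
```

```text
shift cm [ 0.12 -2.56  0.1 ] pos [ 0.6406 -0.0193  0.07  ] yaw 0.07 tilt [ 0.0006 -0.0011] t 4.35 w 0.0001 F [ 0.6 -0.6 -0.5]
```

View pics/s1.png

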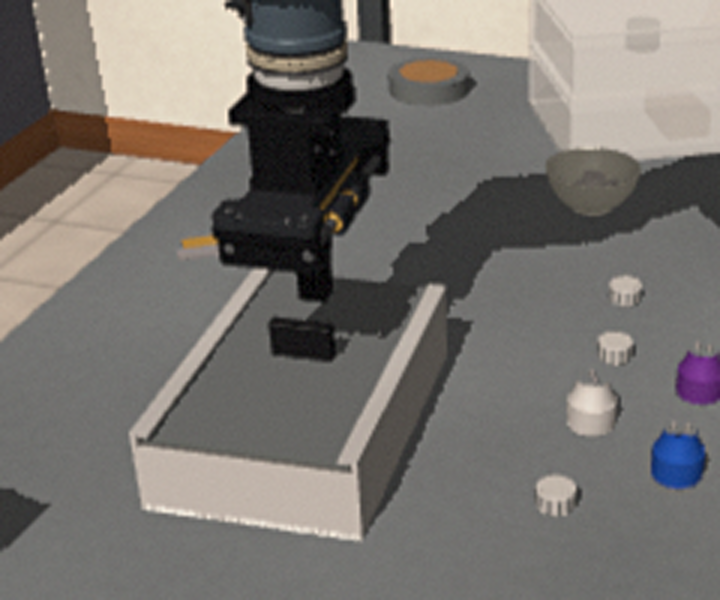

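The side crop shows the shut fingers at about pixel (255,229), to the right of the grip, whose top is at about (251,238). The grasp missed, so I check the geometry.

```bash
python3 - <<'E'
from h import *
s=snap('side'); o=robot.get_obs(); print('tcp proj',proj(s,o['position']),o['position'])
f=s['color'].astype(int).max(2)
print('grip proj expected',proj(s,[.64,.0063,.093]))
for u,v in [(240.5,236.5),(261.5,240),(241,247),(261.5,250)]: print((u,v),plane(s,u,v,.093).round(4),plane(s,u,v,.063).round(4))
E
```

```text
tcp proj [254.98873253 239.75643713] [ 0.64055851 -0.01872339  0.07000484]
grip proj expected [250.35035439 236.69497916]
(240.5, 236.5) [0.6621 0.0119 0.093 ] [ 0.6851 -0.0334  0.063 ]
(261.5, 240) [0.6099 0.0127 0.093 ] [ 0.63   -0.0326  0.063 ]
(241, 247) [0.6424 0.0533 0.093 ] [0.6643 0.0103 0.063 ]
(261.5, 250) [0.5941 0.052  0.093 ] [0.6133 0.0088 0.063 ]
```

```bash
python3 - <<'E'
from h import *
s=snap('side'); p=robot.get_obs()['position']
for n,d in dict(tip=(0,0,0),gp=(0,0,.019),body=(0,0,.07),bnearL=(.037,.095,.07),bnearR=(-.037,.095,.07),bfarR=(-.037,-.095,.07)).items():
    u=proj(s,p+np.array(d)); print(n,u.round(1),'crop',((u-[150,130])*3).round(0))
im=s['color'][195:255,225:285]; im=cv2.convertScaleAbs(cv2.resize(im,(600,600),interpolation=2),alpha=2.5)
cv2.imwrite('pics/s2.png',im[...,::-1])
E
```

```text
tip [255.  239.9] crop [315. 330.]
gp [254.4 233. ] crop [313. 309.]
body [252.9 213.8] crop [309. 252.]
bnearL [219.6 231.6] crop [209. 305.]
bnearR [251.6 236.7] crop [305. 320.]
bfarR [282.1 198.2] crop [396. 205.]
```

View pics/s2.png

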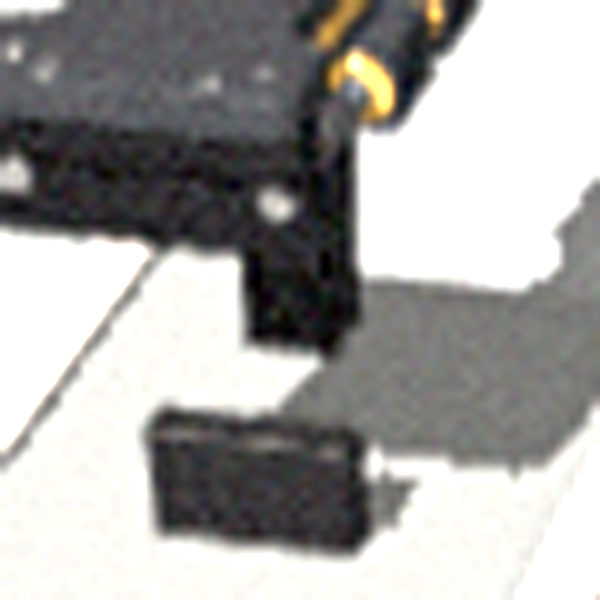

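The crop shows the shut fingertip at about (257,230). The reported TCP projects to (255,240), so the tip looks about 3 cm higher than reported. I probe the cover (z = 63 mm) gently with the shut fingers.

Request:
play_rows:
  gripper: [1,1,1,1,1]
  delta_pos:
    - [0,2,0]
    - [0,3,0.3]
    - [0,3,0.6]
    - [0,3,0.9]
    - [0,3,0.9]
  turn:
    - [0,0,0]
    - [0,0,0]
    - [0,0,0]
    - [0,0,0]
    - [0,0,0]

```text
time: 5.08
position: [0.6418, -0.0465, 0.0604]
tool_rot: [0.999, 0.036, -0.001, -0.0]
ft_force: [-0.9, -0.2, 0.2]
grip_width: 0.0005
grip_force: 0.0
```

Request:
play_rows:
  gripper: [1,1,1,1,1,1]
  delta_pos:
    - [0,0,0.3]
    - [0,0,0.6]
    - [0,0,0.9]
    - [0,0,1.2]
    - [0,0,1.5]
    - [0,0,1.5]
  turn:
    - [0,0,0]
    - [0,0,0]
    - [0,0,0]
    - [0,0,0]
    - [0,0,0]
    - [0,0,0]

```text
time: 5.82
position: [0.642, -0.047, 0.0456]
tool_rot: [0.999, 0.035, -0.0, -0.0]
ft_force: [-0.6, -0.1, 0.6]
grip_width: 0.0001
grip_force: 0.0
```

```bash
python3 - <<'E'
from h import *
s=snap('side'); go(.64,.0063,.03); p=robot.get_obs()['position']; print(proj(s,p))
im=s['color'][195:255,225:285]; im=cv2.convertScaleAbs(cv2.resize(im,(600,600),interpolation=2),alpha=2.5)
cv2.imwrite('pics/s3.png',im[...,::-1])
E
```

```text
shift cm [ 0.16 -5.34  1.58] pos [ 0.6422 -0.047   0.0458] yaw 0.0707 tilt [-0.0003  0.0001] t 5.875 w 0.0002 F [-0.6 -0.3  0.3]
[259.48647454 242.31760893]
```

View pics/s3.png

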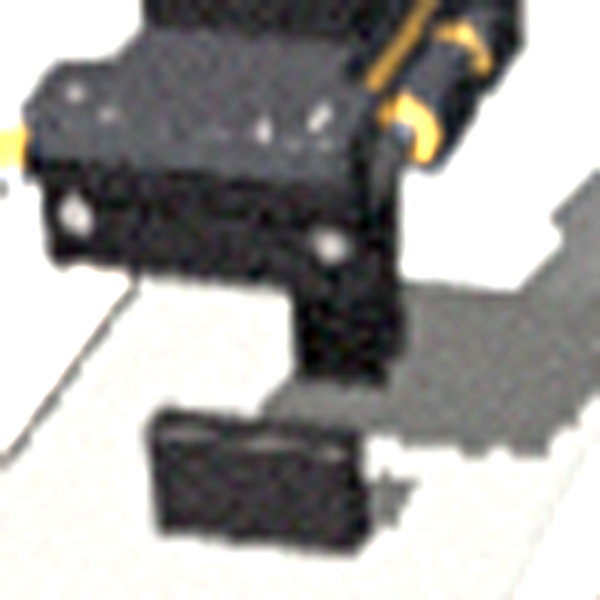

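The tip is now at about (260,233), against (259.5,242) predicted. There is still no contact at a reported z of 0.046, so I continue probing.

Request:
play_rows:
  gripper: [1,1,1,1,1]
  delta_pos:
    - [0,0,0.2]
    - [0,0,0.4]
    - [0,0,0.6]
    - [0,0,0.8]
    - [0,0,0.8]
  turn:
    - [0,0,0]
    - [0,0,0]
    - [0,0,0]
    - [0,0,0]
    - [0,0,0]

```text
time: 6.5
position: [0.6421, -0.047, 0.0377]
tool_rot: [0.999, 0.035, -0.0, -0.0]
ft_force: [0.1, 0.1, 0.7]
grip_width: 0.0007
grip_force: 0.0
```

Request:
play_rows:
  gripper: [1,1,1]
  delta_pos:
    - [0,0,0.2]
    - [0,0,0.3]
    - [0,0,0.3]
  turn:
    - [0,0,0]
    - [0,0,0]
    - [0,0,0]

```text
time: 6.88
position: [0.6422, -0.047, 0.0349]
tool_rot: [0.999, 0.035, -0.0, -0.0]
ft_force: [-0.1, -0.3, 0.3]
grip_width: 0.0004
grip_force: 0.0
```

Request:
play_rows:
  gripper: [1,1,1]
  delta_pos:
    - [0,0,0.2]
    - [0,0,0.3]
    - [0,0,0.3]
  turn:
    - [0,0,0]
    - [0,0,0]
    - [0,0,0]

```text
time: 7.25
position: [0.6422, -0.047, 0.0318]
tool_rot: [0.999, 0.035, -0.0, -0.0]
ft_force: [0.0, 0.5, -0.8]
grip_width: 0.0001
grip_force: 0.0
```

Request:
play_rows:
  gripper: [1,1,1]
  delta_pos:
    - [0,0,0.2]
    - [0,0,0.2]
    - [0,0,0.2]
  turn:
    - [0,0,0]
    - [0,0,0]
    - [0,0,0]

```text
time: 7.62
position: [0.6425, -0.0471, 0.0308]
tool_rot: [0.999, 0.035, 0.0, 0.0]
ft_force: [-2.0, 0.0, 5.3]
grip_width: 0.0007
grip_force: 2.8
```

Request:
play_rows:
  gripper: [1,1,1]
  delta_pos:
    - [0,0,0.2]
    - [0,0,0.2]
    - [0,0,0.2]
  turn:
    - [0,0,0]
    - [0,0,0]
    - [0,0,0]

```text
time: 8.0
position: [0.6426, -0.0471, 0.0307]
tool_rot: [0.999, 0.036, 0.001, 0.0]
ft_force: [-4.3, 0.7, 15.3]
grip_width: 0.0005
grip_force: 7.4
```

```bash
python3 - <<'E'
from h import *
s=snap('side'); go(.64,.0063,.03); p=robot.get_obs()['position']; print(proj(s,p), proj(s,[p[0],p[1],.063]))
im=s['color'][195:255,225:285]; im=cv2.convertScaleAbs(cv2.resize(im,(600,600),interpolation=2),alpha=2.5)
cv2.imwrite('pics/s4.png',im[...,::-1])
E
```

```text
shift cm [ 0.12 -5.35  0.07] pos [ 0.6426 -0.0471  0.0307] yaw 0.0711 tilt [ 0.0011 -0.0005] t 8.05 w 0.0004 F [-4.   0.1 14.1]
[259.72597458 247.47835711] [258.91335328 236.2654694 ]
```

View pics/s4.png

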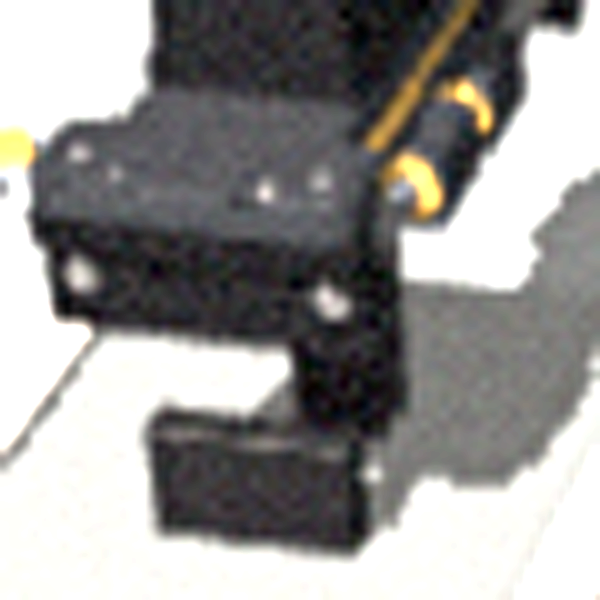

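The fingers touch the cover at a reported z of 0.031, so the true height is reported + 32 mm. I apply that from now on and regrasp the grip.

Request:
play_rows:
  gripper: [1,1,-1,-1,-1,-1,-1,-1,-1,-1,-1,-1]
  delta_pos:
    - [0,0,-2]
    - [0,0,-5.5]
    - [0.1,-2.5,-6.5]
    - [0.1,-5.3,-6.5]
    - [0.1,-5.3,-6.5]
    - [0.1,-5.3,-6.5]
    - [0.1,-5.3,-6.5]
    - [0.1,-5.3,-6.5]
    - [0.1,-5.3,-4.5]
    - [0.1,-5.3,-2.5]
    - [0.1,-5.3,-0.9]
    - [0.1,-5.3,-0.9]
  turn:
    - [0,0,0]
    - [0,0,0]
    - [0,0,0]
    - [0,0,0]
    - [0,0,0]
    - [0,0,0]
    - [0,0,0]
    - [0,0,0]
    - [0,0,0]
    - [0,0,0]
    - [0,0,0]
    - [0,0,0]

```text
time: 9.55
position: [0.6384, 0.0058, 0.0354]
tool_rot: [0.999, 0.035, -0.002, -0.0]
ft_force: [-0.6, -0.1, -0.6]
grip_width: 0.0855
grip_force: 0.0
```

Request:
play_rows:
  gripper: [1,1,1,1,1,1,1,1,1,1,1,1]
  delta_pos:
    - [0,0,0]
    - [0,0,0]
    - [0,0,0]
    - [0,0,0]
    - [0,0,0]
    - [0,0,0]
    - [0,0,0]
    - [0,0,0]
    - [0,0,0]
    - [0,0,0]
    - [0,0.3,0]
    - [0,1,0]
  turn:
    - [0,0,0]
    - [0,0,0]
    - [0,0,0]
    - [0,0,0]
    - [0,0,0]
    - [0,0,0]
    - [0,0,0]
    - [0,0,0]
    - [0,0,0]
    - [0,0,0]
    - [0,0,0]
    - [0,0,0]

```text
time: 11.05
position: [0.6402, -0.0038, 0.0369]
tool_rot: [0.999, 0.036, -0.0, -0.0]
ft_force: [0.2, 2.1, -0.3]
grip_width: 0.0114
grip_force: 20.0
```

Request:
play_rows:
  gripper: [1,1,1,1,1,1,1,1,1,1]
  delta_pos:
    - [0,1.5,0]
    - [0,3,0]
    - [0,4.5,0]
    - [0,6,0]
    - [0,7.5,0]
    - [0,9,0]
    - [0,10.5,0]
    - [0,12,0]
    - [0,12.8,0]
    - [0,12.8,0]
  turn:
    - [0,0,0]
    - [0,0,0]
    - [0,0,0]
    - [0,0,0]
    - [0,0,0]
    - [0,0,0]
    - [0,0,0]
    - [0,0,0]
    - [0,0,0]
    - [0,0,0]

```text
time: 12.3
position: [0.6496, -0.1337, 0.0369]
tool_rot: [0.999, 0.035, 0.0, 0.001]
ft_force: [2.0, -1.5, -2.9]
grip_width: 0.0117
grip_force: 20.0
```

Request:
play_rows:
  gripper: [1,1,1]
  delta_pos:
    - [0,0.2,0]
    - [0,0.2,0]
    - [0,0.2,0]
  turn:
    - [0,0,0]
    - [0,0,0]
    - [0,0,0]

```text
time: 12.68
position: [0.6496, -0.1336, 0.037]
tool_rot: [0.999, 0.036, 0.0, 0.0]
ft_force: [1.3, 0.6, -2.6]
grip_width: 0.0122
grip_force: 20.0
```

Request:
play_rows:
  gripper: [-1,-1,-1,-1,-1,-1,-1,-1,-1,-1]
  delta_pos:
    - [0,0,0]
    - [0,0,0]
    - [0,0,0]
    - [0,0,-2]
    - [0,0,-5]
    - [0,0,-9]
    - [-4,0,-9]
    - [-8,0,-9]
    - [-13,0,-9]
    - [-13,0,-9]
  turn:
    - [0,0,0]
    - [0,0,0]
    - [0,0,0]
    - [0,0,0]
    - [0,0,0]
    - [0,0,0]
    - [0,0,0]
    - [0,0,0]
    - [0,0,0]
    - [0,0,0]

```text
time: 13.92
position: [0.5155, -0.1419, 0.1279]
tool_rot: [0.999, 0.035, -0.002, -0.001]
ft_force: [0.8, -0.4, 0.0]
grip_width: 0.0865
grip_force: 0.0
```

```bash
cat >> h.py <<'E'
def objs(c,show=True):
    "pale round things on the shelf, top view: gradient circles, radius in px told by size"
    g=cv2.cvtColor(c['color'],cv2.COLOR_RGB2GRAY)
    g=cv2.resize(g,None,fx=4,fy=4,interpolation=cv2.INTER_CUBIC)
    r=cv2.HoughCircles(cv2.GaussianBlur(g,(9,9),2),cv2.HOUGH_GRADIENT,1,60,param1=120,param2=22,minRadius=24,maxRadius=42)
    out=[]
    for u,v,rad in r[0]:
        u,v=(u+.5)/4-.5,(v+.5)/4-.5; p=plane(c,u,v,.02)
        if .36<p[0]<.54 and -.35<p[1]<.4:
            col=c['color'][int(v)-4:int(v)+5,int(u)-4:int(u)+5].reshape(-1,3).mean(0)
            out.append((p[:2],rad/4)); print('circ px',round(u,1),round(v,1),'r',round(rad/4,1),p[:2].round(4),col.round(0))
    return out
E
python3 - <<'E'
from h import *
c=snap('top','top2.png'); objs(c); s=snap('side')
for u,v,r,a in blobs(s):
    p=plane(s,u,v,.01)
    if .36<p[0]<.54: print('side',np.round([u,v,r,a],1),p.round(4))
print('A',plane(c,200.9,257.2,.022),'B',plane(c,345.1,271.1,.022)); go(*plane(c,345.1,271.1,.022)[:2],-.028)
E
```

```text
circ px 295.2 270.5 r 6.4 [0.4275 0.0537] [202. 193. 187.]
circ px 201.2 257.0 r 9.5 [0.4583 0.2621] [115. 110. 108.]
side [290.  356.1  14.2 369.5] [0.46   0.2578 0.01  ]
side [334.7 294.5   7.3 120.5] [0.4252 0.0561 0.01  ]
side [346.8 264.   11.1 217.5] [ 0.4262 -0.067   0.01  ]
side [354.9 245.9   7.1  91. ] [ 0.4244 -0.1533  0.01  ]
side [366.6 233.    6.1  80. ] [ 0.4077 -0.2264  0.01  ]
A [0.45778031 0.26246772 0.022     ] B [ 0.42553059 -0.05601777  0.022     ]
shift cm [-8.95 -9.44 15.61] pos [ 0.5209 -0.1437  0.1285] yaw 0.0701 tilt [ 0.0033 -0.0015] t 14.025 w 0.0866 F [ 0.3 -0.5 -0.1]
```

View pics/top2.png

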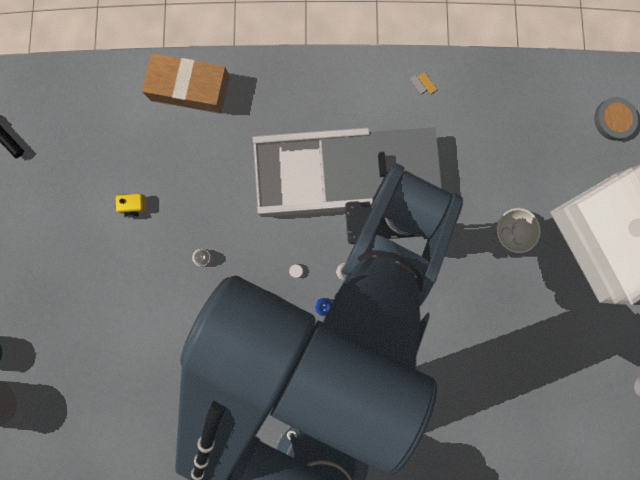

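The large bay is fully open, with the cover edge at column 323. The far-right cap has been knocked to about (0.408, -0.226), to be re-measured later. The bulbs are unmoved at (201,257) and (345,271). I fetch bulb B.

Request:
play_rows:
  gripper: [-1,-1,-1,-1,-1,-1,-1,-1,-1,-1,-1,-1]
  delta_pos:
    - [-3,-3,0]
    - [-6,-6,0]
    - [-8.9,-9.4,0]
    - [-8.9,-9.4,0]
    - [-8.9,-9.4,3]
    - [-8.9,-9.4,6]
    - [-8.9,-9.4,9]
    - [-8.9,-9.4,11]
    - [-8.9,-9.4,13]
    - [-8.9,-9.4,14.5]
    - [-8.9,-9.4,15.4]
    - [-8.9,-9.4,15.4]
  turn:
    - [0,0,0]
    - [0,0,0]
    - [0,0,0]
    - [0,0,0]
    - [0,0,0]
    - [0,0,0]
    - [0,0,0]
    - [0,0,0]
    - [0,0,0]
    - [0,0,0]
    - [0,0,0]
    - [0,0,0]
  squeeze: 15

```text
time: 15.52
position: [0.4257, -0.056, -0.0276]
tool_rot: [0.999, 0.035, 0.0, 0.0]
ft_force: [-1.0, 0.6, 0.5]
grip_width: 0.0872
grip_force: 0.0
```

Request:
play_rows:
  gripper: [1,1,1,1,1,1,1,1]
  delta_pos:
    - [0,0,0]
    - [0,0,0]
    - [0,0,0]
    - [0,0,0]
    - [0,0,0]
    - [0,0,0]
    - [0,0,0]
    - [0,0,0]
  turn:
    - [0,0,0]
    - [0,0,0]
    - [0,0,0]
    - [0,0,0]
    - [0,0,0]
    - [0,0,0]
    - [0,0,0]
    - [0,0,0]

```text
time: 16.52
position: [0.4244, -0.0555, -0.027]
tool_rot: [0.999, 0.035, 0.0, 0.0]
ft_force: [0.0, -0.3, 1.6]
grip_width: 0.0397
grip_force: 15.0
```

Request:
play_rows:
  gripper: [1,1,1,1,1,1,1,1,1,1,1]
  delta_pos:
    - [0,0,-2]
    - [0,0,-5]
    - [0,0,-9]
    - [0,0,-13]
    - [4,-2.5,-13]
    - [8,-5,-13]
    - [12,-7.5,-13]
    - [16,-10,-13]
    - [18.1,-11,-13]
    - [18.1,-11,-13]
    - [18.1,-11,-13]
  turn:
    - [0,0,0]
    - [0,0,0]
    - [0,0,0]
    - [0,0,0]
    - [0,0,0]
    - [0,0,0]
    - [0,0,0]
    - [0,0,0]
    - [0,0,0]
    - [0,0,0]
    - [0,0,0]

```text
time: 17.9
position: [0.5953, 0.0668, 0.1023]
tool_rot: [0.999, 0.035, -0.001, -0.0]
ft_force: [-1.2, 0.4, 0.0]
grip_width: 0.0397
grip_force: 15.0
```

Request:
play_rows:
  gripper: [1,1,1,1,1,-0.35,-0.35,-0.35,-0.35,-0.35,-0.35,-0.35]
  delta_pos:
    - [0,0,4]
    - [0,0,8]
    - [0,0,11]
    - [0,0,12.4]
    - [0,0,12.4]
    - [0,0,12.4]
    - [0,0,12.4]
    - [0,0,12.4]
    - [0,0,10]
    - [0,0,6]
    - [0,0,2]
    - [0,0,0]
  turn:
    - [0,0,0]
    - [0,0,0]
    - [0,0,0]
    - [0,0,0]
    - [0,0,0]
    - [0,0,0]
    - [0,0,0]
    - [0,0,0]
    - [0,0,0]
    - [0,0,0]
    - [0,0,0]
    - [0,0,0]

```text
time: 19.4
position: [0.5985, 0.0671, 0.1058]
tool_rot: [0.999, 0.035, 0.002, 0.0]
ft_force: [-0.1, 0.3, -0.1]
grip_width: 0.0589
grip_force: 0.0
```

```bash
python3 - <<'E'
from h import *
s=snap('side')
for u,v,r,a in blobs(s,100,30):
    p=plane(s,u,v,.01)
    if .36<p[0]<.54: print('side',np.round([u,v,r,a],1),p.round(4))
objs(snap('top'))
go(.4578,.2624,.1); 
E
```

```text
circ px 424.2 277.8 r 6.6 [ 0.4095 -0.2313] [209. 200. 194.]
circ px 391.5 269.5 r 6.3 [ 0.4284 -0.1587] [209. 201. 194.]
circ px 200.8 257.2 r 9.1 [0.4578 0.2632] [122. 117. 114.]
circ px 295.8 270.8 r 6.4 [0.427  0.0526] [99. 98. 98.]
shift cm [-12.73 -20.49   0.5 ] pos [0.5993 0.0671 0.106 ] yaw 0.071 tilt [ 0.0066 -0.0004] t 19.5 w 0.0584 F [0.3 0.4 0.1]
```

Request:
play_rows:
  gripper: [-1,-1,-1,-1,-1,-1,-1,-1,-1,-1,-1,-1]
  delta_pos:
    - [-3,-5,0]
    - [-6,-10,0]
    - [-9,-15,0]
    - [-12.5,-20.5,0]
    - [-12.5,-20.5,0]
    - [-12.5,-20.5,0]
    - [-12.5,-20.5,3.5]
    - [-12.5,-20.5,7]
    - [-12.5,-20.5,10]
    - [-12.5,-20.5,12]
    - [-12.5,-20.5,13]
    - [-12.5,-20.5,13]
  turn:
    - [0,0,0]
    - [0,0,0]
    - [0,0,0]
    - [0,0,0]
    - [0,0,0]
    - [0,0,0]
    - [0,0,0]
    - [0,0,0]
    - [0,0,0]
    - [0,0,0]
    - [0,0,0]
    - [0,0,0]

```text
time: 21.0
position: [0.4585, 0.2617, -0.0277]
tool_rot: [0.999, 0.035, -0.0, 0.0]
ft_force: [-0.9, 0.7, 1.2]
grip_width: 0.0871
grip_force: 0.0
```

Request:
play_rows:
  gripper: [1,1,1,1,1,1,1,1]
  delta_pos:
    - [0,0,0]
    - [0,0,0]
    - [0,0,0]
    - [0,0,0]
    - [0,0,0]
    - [0,0,0]
    - [0,0,0]
    - [0,0,0]
  turn:
    - [0,0,0]
    - [0,0,0]
    - [0,0,0]
    - [0,0,0]
    - [0,0,0]
    - [0,0,0]
    - [0,0,0]
    - [0,0,0]

```text
time: 22.0
position: [0.4579, 0.2628, -0.027]
tool_rot: [0.999, 0.035, 0.0, -0.0]
ft_force: [-0.7, 0.6, -0.1]
grip_width: 0.0395
grip_force: 15.0
```

Request:
play_rows:
  gripper: [1,1,1,1,1,1,1,1,1,1,1,1]
  delta_pos:
    - [0,0,-2]
    - [0,0,-5]
    - [0,0,-9]
    - [0,0,-13]
    - [3,3,-13]
    - [6.5,6.5,-13]
    - [10,10,-13]
    - [13.5,13.5,-13]
    - [17,17,-13]
    - [20.5,20.6,-13]
    - [20.5,20.6,-13]
    - [20.5,20.6,-13]
  turn:
    - [0,0,0]
    - [0,0,0]
    - [0,0,0]
    - [0,0,0]
    - [0,0,0]
    - [0,0,0]
    - [0,0,0]
    - [0,0,0]
    - [0,0,0]
    - [0,0,0]
    - [0,0,0]
    - [0,0,0]

```text
time: 23.5
position: [0.6756, 0.0719, 0.1021]
tool_rot: [0.999, 0.035, -0.001, -0.0]
ft_force: [-0.3, -0.8, -0.8]
grip_width: 0.0394
grip_force: 15.0
```

```bash
python3 - <<'E'
from h import *
go(.677,.0722,.103); snap('side','side3.png')
E
```

```text
shift cm [ 0.14 -0.02 -0.09] pos [0.6756 0.0719 0.1021] yaw 0.0703 tilt [-0.0027  0.0006] t 23.5 w 0.0394 F [-0.3 -0.8 -0.8]
```

View pics/side3.png

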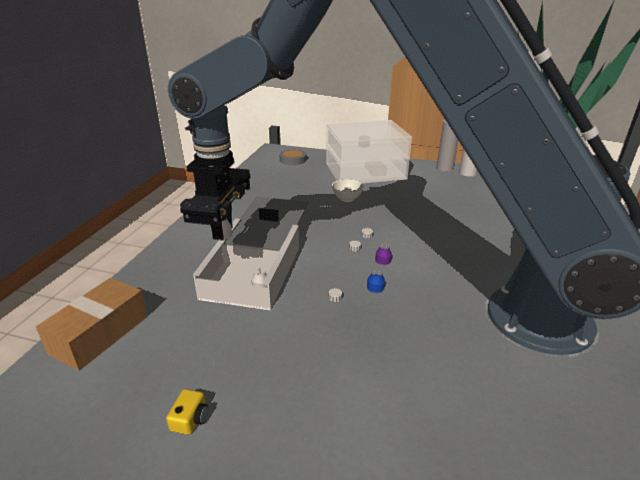

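The side view shows bulb B standing in the large bay at (260,277), the held bulb above the bay, and three caps at (335,295), (355,245) and (367,233). I lower bulb A.

Request:
play_rows:
  gripper: [1,1,1,1,1,-0.35,-0.35,-0.35,-0.35,-0.35,-0.35,-0.35]
  delta_pos:
    - [0,0,4]
    - [0,0,8]
    - [0,0,11]
    - [0,0,12.4]
    - [0,0,12.4]
    - [0,0,12.4]
    - [0,0,12.4]
    - [0,0,12.4]
    - [0,0,10]
    - [0,0,6]
    - [0,0,2]
    - [0,0,0]
  turn:
    - [0,0,0]
    - [0,0,0]
    - [0,0,0]
    - [0,0,0]
    - [0,0,0]
    - [0,0,0]
    - [0,0,0]
    - [0,0,0]
    - [0,0,0]
    - [0,0,0]
    - [0,0,0]
    - [0,0,0]

```text
time: 25.05
position: [0.6785, 0.0716, 0.1059]
tool_rot: [0.999, 0.035, 0.002, 0.0]
ft_force: [0.4, -0.7, -0.8]
grip_width: 0.0588
grip_force: 0.0
```

```bash
python3 - <<'E'
from h import *
s=snap('side')
cv2.imwrite('pics/s5.png',cv2.resize(s['color'][180:320,180:380],(800,560),interpolation=2)[...,::-1])
for u,v,r,a in blobs(s,100,30):
    p=plane(s,u,v,.01)
    if .36<p[0]<.54: print('side',np.round([u,v,r,a],1),p.round(4))
objs(snap('top'))
go(.6495,-.1336,.1)
E
```

```text
circ px 391.2 270.0 r 6.7 [ 0.4273 -0.1581] [217. 208. 201.]
circ px 424.0 278.2 r 6.8 [ 0.4084 -0.2308] [216. 206. 201.]
shift cm [-4.38 20.26  0.57] pos [0.6789 0.0716 0.1058] yaw 0.0708 tilt [ 0.0055 -0.0003] t 25.15 w 0.0586 F [-0.1  0.2 -0.2]
```

View pics/s5.png

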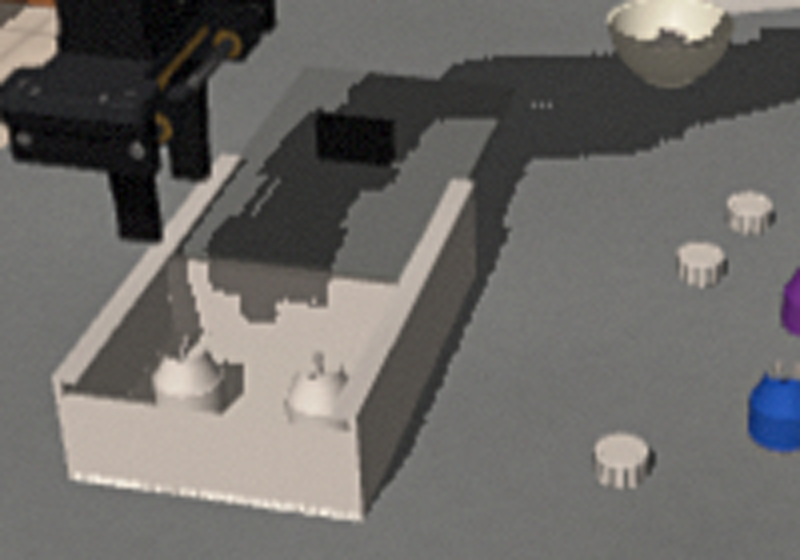

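Both bulbs stand in the large bay at crop positions (190,380) and (320,392). The dots in the shadow near the bowl are light through the arm. Next I slide the cover to the other side.

Request:
play_rows:
  gripper: [-1,-1,-1,-1,-1,-1,-1,-1,-1,-1,-1]
  delta_pos:
    - [-1,5,0]
    - [-2,10,0]
    - [-3,15,0]
    - [-4.2,20.3,0]
    - [-4.2,20.3,0]
    - [-4.2,20.3,0]
    - [-4.2,20.3,2]
    - [-4.2,20.3,4]
    - [-4.2,20.3,6]
    - [-4.2,20.3,6.6]
    - [-4.2,20.3,6.6]
  turn:
    - [0,0,0]
    - [0,0,0]
    - [0,0,0]
    - [0,0,0]
    - [0,0,0]
    - [0,0,0]
    - [0,0,0]
    - [0,0,0]
    - [0,0,0]
    - [0,0,0]
    - [0,0,0]
  squeeze: 20

```text
time: 26.52
position: [0.6492, -0.1334, 0.0361]
tool_rot: [0.999, 0.036, -0.001, -0.0]
ft_force: [0.4, -1.3, 0.0]
grip_width: 0.0869
grip_force: 0.0
```

Request:
play_rows:
  gripper: [1,1,1,1,1,1,1,1,1,1,1,1]
  delta_pos:
    - [0,0,0]
    - [0,0,0]
    - [0,0,0]
    - [0,0,0]
    - [0,0,0]
    - [0,0,0]
    - [0,0,0]
    - [0,0,0]
    - [0,0,0]
    - [0,0,0]
    - [0,-0.5,0]
    - [0,-1,0]
  turn:
    - [0,0,0]
    - [0,0,0]
    - [0,0,0]
    - [0,0,0]
    - [0,0,0]
    - [0,0,0]
    - [0,0,0]
    - [0,0,0]
    - [0,0,0]
    - [0,0,0]
    - [0,0,0]
    - [0,0,0]

```text
time: 28.02
position: [0.6487, -0.124, 0.0369]
tool_rot: [0.999, 0.035, 0.0, 0.0]
ft_force: [0.4, -1.5, -0.8]
grip_width: 0.0121
grip_force: 20.0
```

Request:
play_rows:
  gripper: [1,1,1,1,1,1,1,1,1,1,1,1]
  delta_pos:
    - [0,-2,0]
    - [0,-4.5,0]
    - [0,-7,0]
    - [0,-9.5,0]
    - [0,-12,0]
    - [0,-14.5,0]
    - [0,-17,0]
    - [0,-19.5,0]
    - [0,-22,0]
    - [0,-23.7,0]
    - [0,-24.5,0]
    - [0,-24.5,0]
  turn:
    - [0,0,0]
    - [0,0,0]
    - [0,0,0]
    - [0,0,0]
    - [0,0,0]
    - [0,0,0]
    - [0,0,0]
    - [0,0,0]
    - [0,0,0]
    - [0,0,0]
    - [0,0,0]
    - [0,0,0]

```text
time: 29.52
position: [0.6309, 0.1223, 0.0369]
tool_rot: [0.999, 0.036, -0.0, -0.001]
ft_force: [0.0, 1.5, -0.9]
grip_width: 0.012
grip_force: 20.0
```

Request:
play_rows:
  gripper: [1,1,1,1]
  delta_pos:
    - [0,0,0]
    - [0,-0.1,0]
    - [0,-0.2,0]
    - [0,-0.2,0]
  turn:
    - [0,0,0]
    - [0,0,0]
    - [0,0,0]
    - [0,0,0]

```text
time: 30.02
position: [0.631, 0.1217, 0.0369]
tool_rot: [0.999, 0.035, -0.0, 0.0]
ft_force: [-0.6, -2.5, -0.9]
grip_width: 0.012
grip_force: 20.0
```

Request:
play_rows:
  gripper: [-1,-1,-1,-1,-1,-1,-0.35,-0.35,-0.35,-0.35,-0.35,-0.35]
  delta_pos:
    - [0,0,0]
    - [0,0,0]
    - [0,0,0]
    - [0,0,-2]
    - [0,0,-4.5]
    - [0,0,-7]
    - [-5,1.3,-7]
    - [-10,2.6,-7]
    - [-15,4,-7]
    - [-20.8,5.5,-7]
    - [-20.8,5.5,-7]
    - [-20.8,5.5,-7]
  turn:
    - [0,0,0]
    - [0,0,0]
    - [0,0,0]
    - [0,0,0]
    - [0,0,0]
    - [0,0,0]
    - [0,0,0]
    - [0,0,0]
    - [0,0,0]
    - [0,0,0]
    - [0,0,0]
    - [0,0,0]
  squeeze: 10

```text
time: 31.52
position: [0.4298, 0.0528, 0.1083]
tool_rot: [0.999, 0.035, 0.002, 0.0]
ft_force: [0.6, 0.7, 0.1]
grip_width: 0.0584
grip_force: 0.0
```

```bash
python3 - <<'E'
from h import *
s=snap('side')
for u,v,r,a in blobs(s,100,30):
    p=plane(s,u,v,.01)
    if .36<p[0]<.54: print('side',np.round([u,v,r,a],1),p.round(4))
objs(snap('top'))
go(.427,.053,-.027)
E
```

```text
Traceback (most recent call last):
  File "h.py", line 42, in objs
    for u,v,rad in r[0]:
                   ~^^^
TypeError: 'NoneType' object is not subscriptable
```

```bash
python3 - <<'E'
from h import *
s=snap('side','side4.png'); t=snap('top','top4.png')
for lo in (60,80,100):
  for u,v,r,a in blobs(s,lo,30):
    p=plane(s,u,v,.01)
    if .36<p[0]<.54 and abs(p[1])<.35: print('side',lo,np.round([u,v,r,a],1),p.round(4))
  for u,v,r,a in blobs(t,lo,60,300):
    p=plane(t,u,v,.012)
    if .36<p[0]<.54: print('top',lo,np.round([u,v,r,a],1),p.round(4))
cv2.imwrite('pics/two.png',np.hstack([cv2.resize(i['color'],(400,300)) for i in (s,t)])[...,::-1])
go(.427,.053,-.027)
E
```

```text
side 80 [366.5 232.6   5.   47.5] [ 0.4083 -0.2281  0.01  ]
top 80 [424.4 277.7   6.5 114.5] [ 0.4097 -0.233   0.012 ]
shift cm [-0.31 -0.02 13.44] pos [0.4298 0.0531 0.1074] yaw 0.0713 tilt [ 0.0025 -0.0003] t 31.725 w 0.0586 F [0.4 0.8 0.4]
```

View pics/two.png

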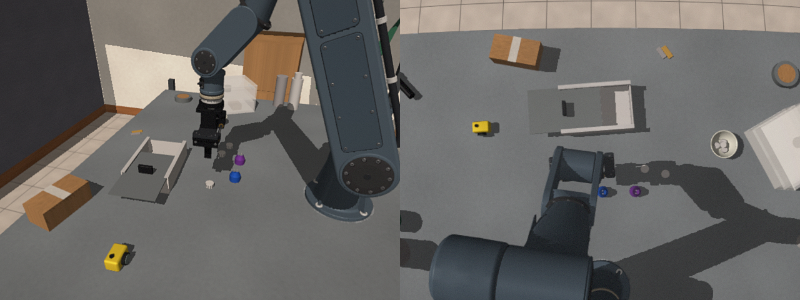

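The arm's shadow dims the caps, but all three are in place (C1 at side pixel (336,294)) and the small bay is open. I grasp C1.

Request:
play_rows:
  gripper: [-0.35,-0.35,-0.35,-0.35,-0.35,-0.35,1,1,1,1,1]
  delta_pos:
    - [0,0,4]
    - [0,0,8]
    - [0,0,11]
    - [0,0,12.8]
    - [0,0,13.4]
    - [0,0,13.4]
    - [0,0,13.4]
    - [0,0,13.4]
    - [0,0,13.4]
    - [0,0,13.4]
    - [0,0,13.4]
  turn:
    - [0,0,0]
    - [0,0,0]
    - [0,0,0]
    - [0,0,0]
    - [0,0,0]
    - [0,0,0]
    - [0,0,0]
    - [0,0,0]
    - [0,0,0]
    - [0,0,0]
    - [0,0,0]

```text
time: 33.1
position: [0.4279, 0.053, -0.0267]
tool_rot: [0.999, 0.035, 0.0, 0.0]
ft_force: [0.8, 0.1, 3.9]
grip_width: 0.0297
grip_force: 10.0
```

Request:
play_rows:
  gripper: [1,1,1,1,1,1,1,1,1,1]
  delta_pos:
    - [0,0,-2]
    - [0,0,-5]
    - [0,0,-9]
    - [0,0,-13]
    - [5,4,-13]
    - [10,8,-13]
    - [14,11,-13]
    - [16.5,12.5,-13]
    - [16.5,12.5,-13]
    - [16.5,12.5,-13]
  turn:
    - [0,0,0]
    - [0,0,0]
    - [0,0,0]
    - [0,0,0]
    - [0,0,0]
    - [0,0,0]
    - [0,0,0]
    - [0,0,0]
    - [0,0,0]
    - [0,0,0]

```text
time: 34.35
position: [0.5988, -0.0589, 0.1022]
tool_rot: [0.999, 0.036, -0.002, -0.001]
ft_force: [-0.4, -0.0, -0.0]
grip_width: 0.0293
grip_force: 10.0
```

Request:
play_rows:
  gripper: [1,1,1,1,1,-0.1,-0.1,-0.1,-0.1,-0.1,-0.1]
  delta_pos:
    - [0,0,4]
    - [0,0,8]
    - [0,0,11]
    - [0,0,12.4]
    - [0,0,12.4]
    - [0,0,12.4]
    - [0,0,12.4]
    - [0,0,10]
    - [0,0,6]
    - [0,0,2]
    - [0,0,0]
  turn:
    - [0,0,0]
    - [0,0,0]
    - [0,0,0]
    - [0,0,0]
    - [0,0,0]
    - [0,0,0]
    - [0,0,0]
    - [0,0,0]
    - [0,0,0]
    - [0,0,0]
    - [0,0,0]

```text
time: 35.72
position: [0.6027, -0.0605, 0.1064]
tool_rot: [0.999, 0.035, 0.003, 0.001]
ft_force: [0.5, -0.6, 0.0]
grip_width: 0.0479
grip_force: 0.0
```

```bash
python3 - <<'E'
from h import *
s=snap('side'); t=snap('top')
for lo in (80,100,140):
  for u,v,r,a in blobs(s,lo,30):
    p=plane(s,u,v,.01)
    if .36<p[0]<.54 and abs(p[1])<.35: print('side',lo,np.round([u,v,r,a],1),p.round(4))
  for u,v,r,a in blobs(t,lo,60,300):
    p=plane(t,u,v,.012)
    if .36<p[0]<.72: print('top',lo,np.round([u,v,r,a],1),p.round(4))
go(.428,-.1585,-.027)
E
```

```text
top 80 [324.  193.8   7.4  67. ] [ 0.5986 -0.0106  0.012 ]
top 80 [354.  185.5  23.1 148.5] [ 0.617  -0.0781  0.012 ]
top 100 [512.9 231.   10.1 173. ] [ 0.5131 -0.4376  0.012 ]
top 100 [360.5 196.   11.9  87. ] [ 0.5932 -0.0924  0.012 ]
side 140 [354.7 245.3   5.7  63. ] [ 0.4254 -0.1562  0.01  ]
side 140 [366.8 231.9   5.6  62. ] [ 0.4084 -0.2321  0.01  ]
top 140 [423.8 277.8   6.9 126. ] [ 0.4094 -0.2318  0.012 ]
top 140 [390.9 269.5   6.9 124.5] [ 0.4285 -0.1582  0.012 ]
top 140 [278.5 207.5  21.8 245. ] [0.5683 0.091  0.012 ]
shift cm [-18.29   8.48  13.25] pos [ 0.6035 -0.0607  0.1066] yaw 0.0709 tilt [ 0.0072 -0.0021] t 35.825 w 0.0481 F [ 0.6  0.3 -0.5]
```

Request:
play_rows:
  gripper: [-0.35,-0.35,-0.35,-0.35,-0.35,-0.35,-0.35,-0.35,-0.35,-0.35,-0.35,-0.35]
  delta_pos:
    - [-5,2.4,0]
    - [-10,4.8,0]
    - [-15,7.2,0]
    - [-18,8.6,0]
    - [-18,8.6,0]
    - [-18,8.6,0]
    - [-18,8.6,4]
    - [-18,8.6,8]
    - [-18,8.6,11]
    - [-18,8.6,12.5]
    - [-18,8.6,13]
    - [-18,8.6,13]
  turn:
    - [0,0,0]
    - [0,0,0]
    - [0,0,0]
    - [0,0,0]
    - [0,0,0]
    - [0,0,0]
    - [0,0,0]
    - [0,0,0]
    - [0,0,0]
    - [0,0,0]
    - [0,0,0]
    - [0,0,0]

```text
time: 37.33
position: [0.4283, -0.1585, -0.0268]
tool_rot: [0.999, 0.036, 0.0, 0.0]
ft_force: [-0.6, -0.4, -0.2]
grip_width: 0.0589
grip_force: 0.0
```

Request:
play_rows:
  gripper: [1,1,1,1,1,1]
  delta_pos:
    - [0,0,0]
    - [0,0,0]
    - [0,0,0]
    - [0,0,0]
    - [0,0,0]
    - [0,0,0]
  turn:
    - [0,0,0]
    - [0,0,0]
    - [0,0,0]
    - [0,0,0]
    - [0,0,0]
    - [0,0,0]

```text
time: 38.08
position: [0.4278, -0.1587, -0.0268]
tool_rot: [0.999, 0.035, 0.0, 0.0]
ft_force: [-1.5, 0.2, 5.1]
grip_width: 0.0292
grip_force: 10.0
```

Request:
play_rows:
  gripper: [1,1,1,1,1,1,1,1,1,1,1,1]
  delta_pos:
    - [0,0,-2]
    - [0,0,-5]
    - [0,0,-9]
    - [0,0,-13]
    - [5,-1.6,-13]
    - [10,-3.2,-13]
    - [15,-4.8,-13]
    - [20,-6.5,-13]
    - [24,-7.8,-13]
    - [26.5,-8.5,-13]
    - [26.5,-8.5,-13]
    - [26.5,-8.5,-13]
  turn:
    - [0,0,0]
    - [0,0,0]
    - [0,0,0]
    - [0,0,0]
    - [0,0,0]
    - [0,0,0]
    - [0,0,0]
    - [0,0,0]
    - [0,0,0]
    - [0,0,0]
    - [0,0,0]
    - [0,0,0]

```text
time: 39.58
position: [0.6843, -0.0549, 0.102]
tool_rot: [0.999, 0.035, -0.001, -0.0]
ft_force: [0.5, 0.7, -0.7]
grip_width: 0.0295
grip_force: 10.0
```

Request:
play_rows:
  gripper: [1,1,1,1,1,-0.1,-0.1,-0.1,-0.1,-0.1,-0.1]
  delta_pos:
    - [0,0,4]
    - [0,0,8]
    - [0,0,11]
    - [0,0,12.4]
    - [0,0,12.4]
    - [0,0,12.4]
    - [0,0,12.4]
    - [0,0,10]
    - [0,0,6]
    - [0,0,2]
    - [0,0,0]
  turn:
    - [0,0,0]
    - [0,0,0]
    - [0,0,0]
    - [0,0,0]
    - [0,0,0]
    - [0,0,0]
    - [0,0,0]
    - [0,0,0]
    - [0,0,0]
    - [0,0,0]
    - [0,0,0]

```text
time: 40.95
position: [0.6877, -0.0553, 0.1065]
tool_rot: [0.999, 0.035, 0.003, 0.001]
ft_force: [0.9, -0.3, -0.3]
grip_width: 0.0481
grip_force: 0.0
```

```bash
python3 - <<'E'
from h import *
s=snap('side'); t=snap('top')
for lo in (80,140):
  for u,v,r,a in blobs(s,lo,30):
    p=plane(s,u,v,.01)
    if .36<p[0]<.54 and abs(p[1])<.35: print('side',lo,np.round([u,v,r,a],1),p.round(4))
  for u,v,r,a in blobs(t,lo,60,300):
    p=plane(t,u,v,.012)
    if .36<p[0]<.5: print('top',lo,np.round([u,v,r,a],1),p.round(4))
go(.4095,-.232,-.027)
E
```

```text
side 140 [366.8 231.9   5.6  64. ] [ 0.4084 -0.2321  0.01  ]
top 140 [423.9 277.7   7.  129. ] [ 0.4098 -0.2319  0.012 ]
top 140 [508.  243.5  13.9 113. ] [ 0.4848 -0.4254  0.012 ]
shift cm [-29.11  15.62  13.18] pos [ 0.688  -0.0553  0.1062] yaw 0.0709 tilt [ 0.006  -0.0014] t 41.05 w 0.0479 F [-0.1  0.   0.2]
```

Request:
play_rows:
  gripper: [-0.35,-0.35,-0.35,-0.35,-0.35,-0.35,-0.35,-0.35,-0.35,-0.35,-0.35,-0.35]
  delta_pos:
    - [-5,2.7,0]
    - [-10,5.4,0]
    - [-15,8.1,0]
    - [-20,10.8,0]
    - [-25,13.5,0]
    - [-28.8,15.7,0]
    - [-28.8,15.7,0]
    - [-28.8,15.7,4]
    - [-28.8,15.7,8]
    - [-28.8,15.7,11]
    - [-28.8,15.7,12.5]
    - [-28.8,15.7,13]
  turn:
    - [0,0,0]
    - [0,0,0]
    - [0,0,0]
    - [0,0,0]
    - [0,0,0]
    - [0,0,0]
    - [0,0,0]
    - [0,0,0]
    - [0,0,0]
    - [0,0,0]
    - [0,0,0]
    - [0,0,0]

```text
time: 42.55
position: [0.4098, -0.2312, -0.0281]
tool_rot: [0.999, 0.036, -0.001, -0.001]
ft_force: [0.3, -0.8, 0.3]
grip_width: 0.059
grip_force: 0.0
```

Request:
play_rows:
  gripper: [-0.35,1,1,1,1,1,1]
  delta_pos:
    - [0,0,0]
    - [0,0,0]
    - [0,0,0]
    - [0,0,0]
    - [0,0,0]
    - [0,0,0]
    - [0,0,0]
  turn:
    - [0,0,0]
    - [0,0,0]
    - [0,0,0]
    - [0,0,0]
    - [0,0,0]
    - [0,0,0]
    - [0,0,0]

```text
time: 43.42
position: [0.41, -0.2321, -0.0267]
tool_rot: [0.999, 0.035, 0.0, 0.0]
ft_force: [0.3, 0.5, 5.1]
grip_width: 0.0298
grip_force: 10.0
```

Request:
play_rows:
  gripper: [1,1,1,1,1,1,1,1,1,1,1,1]
  delta_pos:
    - [0,0,-2]
    - [0,0,-5]
    - [0,0,-9]
    - [0,0,-13]
    - [5,-3,-13]
    - [10,-6.2,-13]
    - [15,-9.4,-13]
    - [20,-12.6,-13]
    - [24.6,-15.8,-13]
    - [24.6,-15.8,-13]
    - [24.6,-15.8,-13]
    - [24.6,-15.8,-13]
  turn:
    - [0,0,0]
    - [0,0,0]
    - [0,0,0]
    - [0,0,0]
    - [0,0,0]
    - [0,0,0]
    - [0,0,0]
    - [0,0,0]
    - [0,0,0]
    - [0,0,0]
    - [0,0,0]
    - [0,0,0]

```text
time: 44.92
position: [0.6424, -0.0578, 0.1025]
tool_rot: [0.999, 0.035, -0.001, -0.0]
ft_force: [-1.2, -0.5, 0.8]
grip_width: 0.0297
grip_force: 10.0
```

Request:
play_rows:
  gripper: [1,1,1,1,1,-0.1,-0.1,-0.1,-0.1,-0.1,-0.1]
  delta_pos:
    - [0,0,4]
    - [0,0,8]
    - [0,0,11]
    - [0,0,12.4]
    - [0,0,12.4]
    - [0,0,12.4]
    - [0,0,12.4]
    - [0,0,10]
    - [0,0,6]
    - [0,0,2]
    - [0,0,0]
  turn:
    - [0,0,0]
    - [0,0,0]
    - [0,0,0]
    - [0,0,0]
    - [0,0,0]
    - [0,0,0]
    - [0,0,0]
    - [0,0,0]
    - [0,0,0]
    - [0,0,0]
    - [0,0,0]

```text
time: 46.3
position: [0.6458, -0.0572, 0.1067]
tool_rot: [0.999, 0.036, 0.003, 0.001]
ft_force: [0.8, 0.1, -0.3]
grip_width: 0.0477
grip_force: 0.0
```

Request:
play_rows:
  gripper: [-1,-1,-1,-1,-1,-1,-1]
  delta_pos:
    - [-4,4,0]
    - [-8,8,0]
    - [-12,12,0]
    - [-16,16,0]
    - [-20,20,0]
    - [-20,20,0]
    - [-20,20,0]
  turn:
    - [0,0,0]
    - [0,0,0]
    - [0,0,0]
    - [0,0,0]
    - [0,0,0]
    - [0,0,0]
    - [0,0,0]

```text
time: 47.18
position: [0.459, -0.2707, 0.1036]
tool_rot: [0.999, 0.035, 0.001, 0.0]
ft_force: [0.1, 0.3, -0.2]
grip_width: 0.087
grip_force: 0.0
```

```bash
python3 - <<'E'
from h import *
t=snap('top'); s=snap('side')
cv2.imwrite('pics/bay.png',np.hstack([cv2.resize(t['color'][110:260,180:410],(460,300),interpolation=2),cv2.resize(s['color'][160:320,180:360],(338,300),interpolation=2)])[...,::-1])
go(.631,.1217,.1)
E
```

```text
shift cm [ 19.93 -37.8    0.33] pos [ 0.4595 -0.2697  0.1033] yaw 0.0723 tilt [ 0.0007 -0.0003] t 47.275 w 0.087 F [0.1 0.6 0.1]
```

View pics/bay.png

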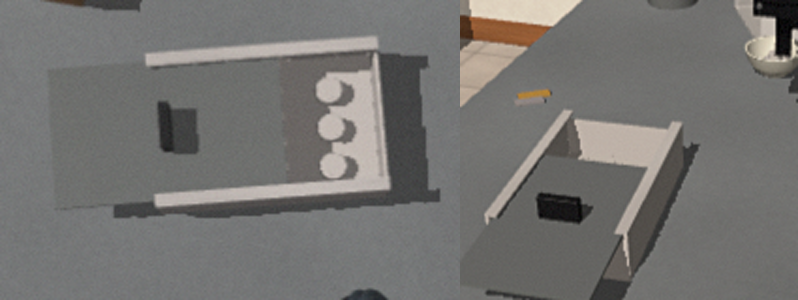

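The top crop shows all three caps in the small bay at (335,90), (335,127) and (335,165), and the cover slid left. Now I close it.

Request:
play_rows:
  gripper: [-1,-1,-1,-1,-1,-1,-1,-1,-1,-1,-1]
  delta_pos:
    - [2.6,-5,0]
    - [5.2,-10,0]
    - [7.8,-15,0]
    - [10.4,-20,0]
    - [13,-25,0]
    - [15.7,-30,0]
    - [18,-35,0]
    - [20,-38,0]
    - [20,-38,0]
    - [20,-38,0]
    - [20,-38,0]
  turn:
    - [0,0,0]
    - [0,0,0]
    - [0,0,0]
    - [0,0,0]
    - [0,0,0]
    - [0,0,0]
    - [0,0,0]
    - [0,0,0]
    - [0,0,0]
    - [0,0,0]
    - [0,0,0]
  squeeze: 20

```text
time: 48.65
position: [0.6305, 0.122, 0.1028]
tool_rot: [0.999, 0.035, -0.001, 0.0]
ft_force: [0.0, -0.2, 0.7]
grip_width: 0.0871
grip_force: 0.0
```

Request:
play_rows:
  gripper: [-1,-1,-1,-1,-1,1,1,1,1,1,1,1]
  delta_pos:
    - [0,0,2]
    - [0,0,4]
    - [0,0,6]
    - [0,0,6.6]
    - [0,0,6.6]
    - [0,0,6.6]
    - [0,0,6.6]
    - [0,0,6.6]
    - [0,0,6.6]
    - [0,0,6.6]
    - [0,0,6.6]
    - [0,0,6.6]
  turn:
    - [0,0,0]
    - [0,0,0]
    - [0,0,0]
    - [0,0,0]
    - [0,0,0]
    - [0,0,0]
    - [0,0,0]
    - [0,0,0]
    - [0,0,0]
    - [0,0,0]
    - [0,0,0]
    - [0,0,0]

```text
time: 50.15
position: [0.6313, 0.1226, 0.0369]
tool_rot: [0.999, 0.035, -0.0, -0.0]
ft_force: [-0.4, 0.0, 0.6]
grip_width: 0.0249
grip_force: 0.0
```

Request:
play_rows:
  gripper: [1,1,1]
  delta_pos:
    - [0,0,0]
    - [0,0,0]
    - [0,0,0]
  turn:
    - [0,0,0]
    - [0,0,0]
    - [0,0,0]

```text
time: 50.52
position: [0.6313, 0.1224, 0.0369]
tool_rot: [0.999, 0.035, -0.0, 0.0]
ft_force: [-0.3, -1.2, -0.2]
grip_width: 0.0117
grip_force: 20.0
```

Request:
play_rows:
  gripper: [1,1,1,1,1,1,1,1,1]
  delta_pos:
    - [0,1,0]
    - [0,3,0]
    - [0,5,0]
    - [0,7,0]
    - [0,9,0]
    - [0,10.3,0]
    - [0,10.8,0]
    - [0,10.8,0]
    - [0,10.8,0]
  turn:
    - [0,0,0]
    - [0,0,0]
    - [0,0,0]
    - [0,0,0]
    - [0,0,0]
    - [0,0,0]
    - [0,0,0]
    - [0,0,0]
    - [0,0,0]

```text
time: 51.65
position: [0.6391, 0.0144, 0.037]
tool_rot: [0.999, 0.036, 0.0, 0.001]
ft_force: [0.5, -1.6, -2.1]
grip_width: 0.0119
grip_force: 20.0
```

Request:
play_rows:
  gripper: [-1,-1,-1,-1,-1,-1,-1,-1,-1,-1,-1,-1]
  delta_pos:
    - [0,0,0]
    - [0,0,0]
    - [0,0,0]
    - [0,0,-2]
    - [0,0,-5]
    - [0,0,-9]
    - [-5,5,-9]
    - [-9,10,-9]
    - [-13,15,-9]
    - [-17,20,-9]
    - [-20,24,-9]
    - [-20,24,-9]
  turn:
    - [0,0,0]
    - [0,0,0]
    - [0,0,0]
    - [0,0,0]
    - [0,0,0]
    - [0,0,0]
    - [0,0,0]
    - [0,0,0]
    - [0,0,0]
    - [0,0,0]
    - [0,0,0]
    - [0,0,0]

```text
time: 53.15
position: [0.4546, -0.2423, 0.1272]
tool_rot: [0.999, 0.032, 0.0, 0.0]
ft_force: [1.1, 0.5, -0.9]
grip_width: 0.0875
grip_force: 0.0
```

```bash
python3 - <<'E'
from h import *
t=snap('top'); s=snap('side')
im=t['color']; cv2.imwrite('pics/end.png',np.hstack([cv2.resize(im[120:225,240:390],(480,336),interpolation=2),cv2.resize(s['color'][200:320,180:320],(320,336),interpolation=2)])[...,::-1])
g=cv2.cvtColor(im,cv2.COLOR_RGB2GRAY); m=(g<45).astype(np.uint8)[140:200,270:350]
cs,_=cv2.findContours(m,cv2.RETR_EXTERNAL,cv2.CHAIN_APPROX_NONE)
k=max(cs,key=cv2.contourArea)+np.array([270,140]); b=cv2.minAreaRect(k);print(b,plane(t,*b[0],.09))
m=(im.min(2)>120).astype(np.uint8)
cs,_=cv2.findContours(m,cv2.RETR_EXTERNAL,cv2.CHAIN_APPROX_NONE)
for k in cs:
    q=cv2.minAreaRect(k)
    if cv2.contourArea(k)>300 and 240<q[0][0]<390 and 110<q[0][1]<240: print('wall',[plane(t,*p,.066).round(4)[:2] for p in cv2.boxPoints(q)])
print(g[165,245:265],g[175,368:388])
E
```

```text
((312.91009521484375, 169.55618286132812), (23.180824279785156, 3.9819819927215576), 84.5596694946289) [0.63907198 0.01302471 0.09      ]
wall [array([0.2232, 0.7077]), array([1.0639, 0.752 ]), array([ 1.0583, -0.761 ]), array([ 0.2138, -0.7075])]
[118 126 124 119 122 122 120 121 118 114 111 111 112 110 114 111 110 113
 109 112] [109 111 115 104  83  66  66  67  63  67  60  70  68  68  65  66  66  65
  62  66]
```

View pics/end.png

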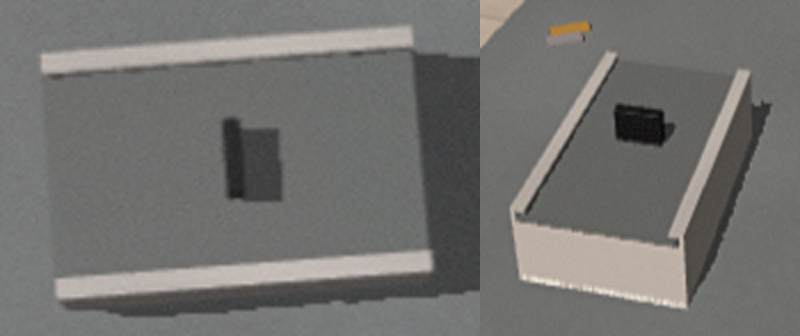

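The cover's ends are flush with the box at both ends. The grip is measured at y = 0.0130, against the box centre at 0.0134, and the arm is clear.

```bash
python3 -c "
from rig import robot
print(robot.hand_in())"
```

```text
the job is handed in; nothing more can be done
None
```

The two bulbs on the shelf are in the large bay, all three loose caps are in the small bay, and the cover looks flush over both; the headlamp and bowl were left alone, and the job is handed in (no verdict returned).

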